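Lock the bird feeder's roof with the slot key

ROBOT

A 7-joint arm with a two-finger parallel gripper is mounted at the origin on the work surface. World frame = base frame: x ahead of the robot, y to its left, z up, the work surface at z = 0. Lengths are in m, angles in rad, forces in N, time in s.
With the tool pointing down it reaches from about 0.4 to 0.85 m from the base axis. Payload 10.4 kg.
Tool frame: the origin (TCP) lies on the centre line of the jaws, within the pads' length; the fingertips stand 22 mm ahead of it and the grasp point (between the pads) lies 3 mm ahead of it; z points along the fingers, y is the line along which they close (so a half turn about z gives the same grasp; the last joint's range is limited). The gripper opens to 87 mm and grips with 3 to 60 N. Pads are 19 mm wide; open, the fingers measure 117 mm over their backs; the gripper's body (75 mm by 190 mm) begins 51 mm behind the grasp point.
Start: joints at [-0.023, 0.332, -0.065, 1.46, 0.022, 1.35, -0.088], TCP at [0.625, 0, 0.245] pointing down, gripper open.
Joint ranges: [-2.6, 2.6], [-0.5, 2.12], [-1.47, 1.34], [0.16, 2.42], [-1.27, 4.41], [0.06, 2.06], [-2.6, 2.6]. Speed limits (rad/s): [2.22, 2.22, 2.79, 2.79, 3.14, 3.14, 3.14].

INTERFACE

Orientations are given as a unit quaternion [x, y, z, w].
In Python, from bench import r gives the robot as it stands.
- The arm moves only by the shell command python3 jog.py 'ROWS' [FORCE]. ROWS is a JSON list of rows, 1 to 12 of them, each an object with the fields pos (a list: dx, dy, dz in m), twist (a turn about the tool's z in rad), aperture (the finger opening in m); a field left out counts as zero (the opening has to be given); each row is the pose to reach, as a shift and turn from the pose commanded when the command began, along the tool's axes at that moment; what a row does not reach only later rows make up. A row lasts 1/10 s, in which the tool goes at most 0.05 m and 0.15 rad, less where a joint would pass 70% of its speed; a pose out of reach is approached as far as the arm can. The fingers move at their own pace and stop on an object; FORCE is the grip in N (left out, the last holds). Time passes only in rows, so rows that do not move let the fingers close. It prints the time, the measured TCP pose, the force, the opening and the grip force at its end. Input that does not fit is refused with a message, and nothing moves.
- r.read_state(): the state, without advancing time (a new reading comes with each control period).
- r.camera(name): name is "scene" or "side" or "wrist"; returns a dict with "img" (400x640x3 uint8, red, green, blue), "fx", "fy", "cx", "cy" (pixels), "pose" (4x4, takes a point from camera to world coordinates). Camera axes: x right, y down, z forward; pixel columns grow to the right and rows downward; lengths in m; the calibration is good to about 2 mm. A picture is of the moment at which its call begins. There is no depth.
- r.close_job(): hands the job in; it is judged then, once.
The state is a dict: "time": time; "joint_positions": joint angles; "joint_vel": joint speeds; "joint_torque": joint torques, N m; "ee_pos": TCP position; "eef_rot": TCP orientation; "ft_force": force on the tool from outside, world axes, zero at the start; "torque": the same for the moment, N m; "width": finger opening in m; "grip_force": force on a finger pad.
Only numpy, scipy, OpenCV 4.12 (cv2) and the standard library are available. Lean on these libraries where they do the work, as an engineer would, in place of code of your own. Each camera call takes 0.05 s, during which the arm holds its last target. There are 200 camera calls.

TASK

The roof of the bird feeder is only loosely held. Take the black slot key from its wooden stand and with its blade turn both slotted screws on the sloping roof clockwise, gently, until each comes up against its stop; then put the key back upright in the hole of its stand, fully down, and let go. Do not turn the screws with the fingers, do not force them, and leave the dish, the scoop and the hook where they are.

Things in the scene. Friction and masses are not known exactly. Their poses are not given: they have to be found in the camera images.
- feeder: plastic bird feeder fixed to the shelf, 190 x 230 x 190 mm high. Origin: centre of its hopper's underside on the shelf; x points to its high back side, y to its left, z up. Its flat roof panel (190 x 230 x 10 mm) falls 0.35 rad (20 degrees) towards the front (-x)
- head_left (a point): centre of the top face of the left (+y) screw head, on the screw's axis. z: the roof's normal, up and out along the axis; x up the slope, y left; these axes do not turn with the screw. Both heads: steel, 31 mm across, a straight slot 5.5 mm wide, 7 mm deep, open at both ends; top 12 mm above the roof
- head_right (a point): the same for the right (-y) screw head, 120 mm from the left one. Each head sits in a round black collar, 45 mm across outside, 35 mm inside, its rim 2 mm below the head's top
- screw_left (a joint): rad the left screw has been turned clockwise (seen from above): 0 loose end, 1.4 firm stop; turns at 0.08 N m and stays where left; over about 0.35 N m at the stop would force it. At 0 its slot lies about 0.7 rad counter-clockwise of head_left's x, but by up to 0.45 rad more or less, different for each screw and each time: look or feel for it. The slot turns with the joint
- screw_right (a joint): the same for the right screw and head_right
- key: slot key, about 120 g, upright in its stand. Origin: on its axis, underside of its collar (40 mm across, z = 0 to 8 mm). Above: black paddle handle 50 mm along x, 16 mm thick along y, z = 8 to 54 mm. Below: 12 mm round shank, then a steel blade 18 mm wide along x, 3 mm thick along y, z = -44 to -56 mm, with a tip 16 x 2 mm down to z = -58 mm. z points up
- stand: wooden block fixed to the shelf, 85 x 85 x 70 mm high, with a 27 mm round hole down its middle. Origin: centre of its underside. The key hangs in the hole with its collar on the block's top, so its origin is then 70 mm above the stand's
- dish: white ceramic bird bath dish, 120 mm across, 35 mm high, loose; origin at its underside
- scoop: green plastic seed scoop, about 155 mm long, 50 mm wide, 30 mm high, loose; origin at its underside, near its middle
- hook: steel hanging S-hook lying flat, about 100 x 48 x 8 mm, loose; origin at its middle

How it is judged:
On the way:
1. both screws are turned clockwise to their stops (value of joint each of screw_left, screw_right above 1.3 rad), for 0.2 s.
At the end, for the whole second after the job is handed in: both screws stand within 0.1 rad of their stops (joint above 1.3), and the key stands upright (within 0.12 rad) and at rest in its stand's hole, within 12 mm of its axis and with its collar down on the block (within 4 mm) (all of step 1 and horizontal distance between key and stand below 0.012 m and z of key in the frame of stand between 0.066 and 0.074 m and angle between key's own z axis and vertical below 0.12 rad and linear speed of key below 0.02 m/s); the robot touches nothing.
It fails at once if the fingers touch a screw (contact force between the fingers and screw_left above 1 N or contact force between the fingers and screw_right above 1 N).
It fails at once if the dish, the scoop or the hook is moved by more than 30 mm (distance of any of dish, scoop, hook from where it was at the start of the episode above 0.03 m).
It fails at once if a screw is forced with the key (contact force between key and screw_left above 100 N or contact force between key and screw_right above 100 N).
It also fails if it takes over 72 s, if anything falls off the work surface, if the arm or the gripper's body presses on something with over 40 N, if the wrist force passes 120 N, or if a joint passes its speed limit or range.

## Working session

There is one attempt and no reset: what is moved stays moved. The work goes in short steps, Python scripts to look and compute and a shell command to move; the robot and the scene stay as the last step left them, time stands still between calls to the robot, and variables do not carry over. Pictures are saved under pics/ and viewed, at most 10 in all, crops included, and the job is handed in when it is done.

```bash
ls; mkdir -p pics
python3 - <<'E'
from bench import r
import cv2,numpy as np
for n in["scene","side","wrist"]:
    c=r.camera(n);cv2.imwrite(f"pics/{n}0.png",c["img"][:,:,::-1]);print(n,c["fx"],c["fy"],c["cx"],c["cy"]);print(np.round(c["pose"],4).tolist())
a=[cv2.imread(f"pics/{n}0.png") for n in["scene","side"]]
s=r.read_state();print(s)
E
```

```text
bench.py
jog.py
pics
scene 482.8033377688542 482.8033377688542 310.1314407488805 201.3063778642299
[[0.7227, 0.524, -0.4507, 1.2691], [0.6909, -0.5315, 0.49, -0.7293], [0.0172, -0.6655, -0.7462, 1.2333], [0.0, 0.0, 0.0, 1.0]]
side 425.38512340706916 425.38512340706916 323.9441695677837 195.9833451219183
[[0.9945, -0.0682, 0.0795, 0.5357], [-0.1046, -0.6052, 0.7892, -0.9045], [-0.0057, -0.7932, -0.609, 0.815], [0.0, 0.0, 0.0, 1.0]]
wrist 300.6238994035622 300.6238994035622 326.44342431250436 203.40248249688767
[[1.0, 0.0002, -0.0028, 0.6248], [-0.0006, -0.9607, -0.2777, 0.0766], [-0.0028, 0.2777, -0.9607, 0.384], [0.0, 0.0, 0.0, 1.0]]
{'time': 0.15, 'joint_positions': array([-0.02255985,  0.33274788, -0.06471911,  1.46072659,  0.02158107,
        1.34988184, -0.08852021]), 'joint_vel': array([-0.0006827 , -0.00063897, -0.0008284 , -0.00088152, -0.0003672 ,
        0.00027626, -0.00114804]), 'joint_torque': array([ 1.82067095e-03, -6.23630190e+01,  2.54254905e-02, -3.90143681e+01,
       -6.11935230e-02,  3.71907104e-02, -1.53469024e-06]), 'ee_pos': array([ 6.24743523e-01, -5.98786115e-06,  2.43933914e-01]), 'eef_rot': array([ 7.07117284e-01,  7.07096076e-01, -3.84864606e-04, -3.71229454e-04]), 'ft_force': array([0.14782833, 0.96563914, 0.63418069]), 'torque': array([0.00543699, 0.03103084, 0.0134832 ]), 'grip_force': 0.0, 'width': 0.08723398219477133}
```

View pics/scene0.png

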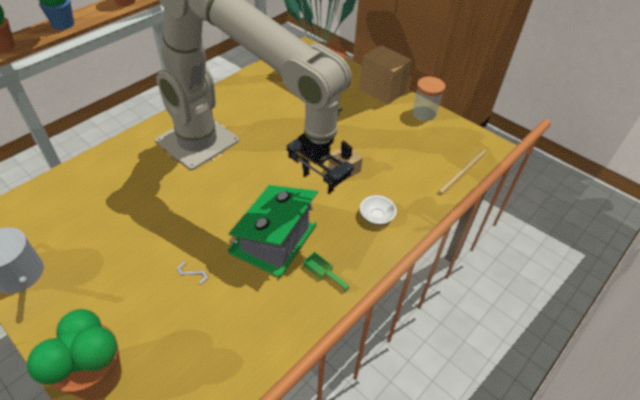

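View pics/side0.png

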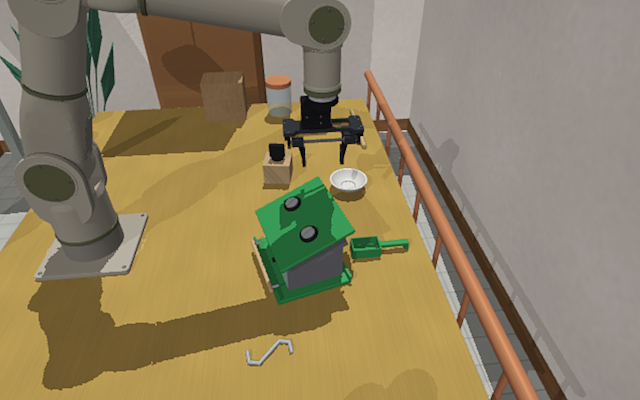

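The feeder sits ahead of the robot. In side, the screw heads are near (292,203) and (308,233) and the key is near (276,155). In scene, the heads are near (283,197) and (263,223). Next I'll enlarge crops of these.

Run:
```python
import cv2,numpy as np
s=cv2.imread("pics/scene0.png");d=cv2.imread("pics/side0.png");w=cv2.imread("pics/wrist0.png")
R=lambda im,x,y,W,H,k:cv2.resize(im[y:y+H,x:x+W],None,fx=k,fy=k,interpolation=cv2.INTER_CUBIC)
o=np.zeros((600,800,3),np.uint8)
o[:300,:400]=R(s,225,180,100,75,4)
o[:300,400:]=R(d,250,140,100,75,4)   # key
o[300:,:400]=R(d,250,180,100,75,4)
o[300:550,400:]=cv2.resize(w,(400,250))
cv2.imwrite("pics/c1.png",o)
```

```text
(no output)
```

View pics/c1.png

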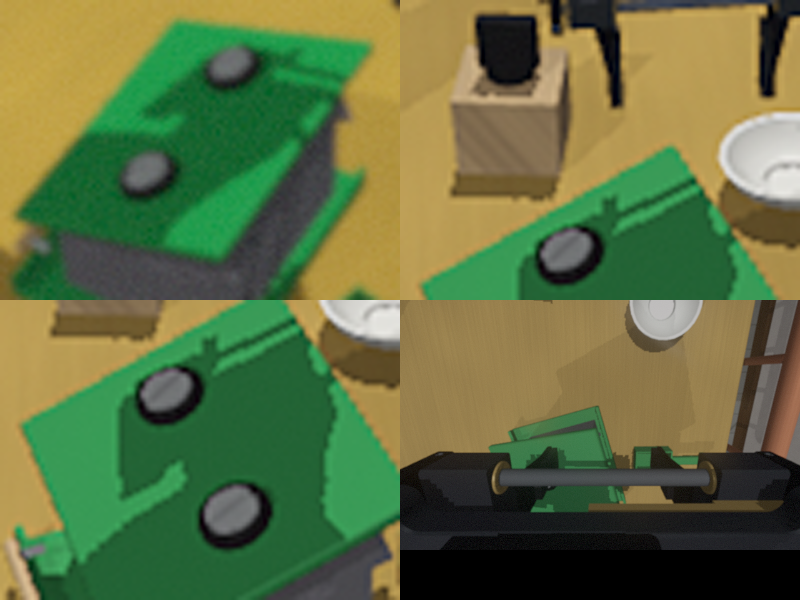

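The crops give head A (left) at scene (283,196.5) and side (292,203.2), and head B at scene (261.8,223) and side (308.5,233.8). The top of the key handle is at side (276.5,144.5) but hidden in scene. I'll triangulate these.

```bash
cat > h.py <<'E'
import numpy as np,cv2
from scipy.spatial.transform import Rotation as R
def ray(c,uv):
    d=np.array([(uv[0]-c["cx"])/c["fx"],(uv[1]-c["cy"])/c["fy"],1.]);P=np.array(c["pose"])
    d=P[:3,:3]@d;return P[:3,3],d/np.linalg.norm(d)
def tri(obs):
    A=np.zeros((3,3));b=np.zeros(3);L=[ray(*o) for o in obs]
    for p,d in L:
        M=np.eye(3)-np.outer(d,d);A+=M;b+=M@p
    x=np.linalg.solve(A,b);return x,[np.linalg.norm(np.cross(x-p,d)) for p,d in L]
def onz(c,uv,z):
    p,d=ray(c,uv);return p+d*(z-p[2])/d[2]
def proj(c,x):
    P=np.array(c["pose"]);q=P[:3,:3].T@(np.asarray(x)-P[:3,3]);return np.array([c["fx"]*q[0]/q[2]+c["cx"],c["fy"]*q[1]/q[2]+c["cy"]])
E
python3 - <<'E'
from h import *;from bench import r
s=r.camera("scene");d=r.camera("side")
A,e=tri([(s,(283,196.5)),(d,(292,203.2))]);B,f=tri([(s,(261.8,223)),(d,(308.5,233.8))])
print(A,e,B,f,A-B,np.linalg.norm(A-B))
print("key top",onz(d,(276.5,145.5),.124))
print("roof near right corner",tri([(s,(225+222/4,180+262/4)),(d,(250+75/4,180+265/4))]))
for p in[(250+68/4-0,180-0)]:pass
for uv in [(263.5,166),(289,165.5),(292,152.5),(268,151)]:print(uv,onz(d,uv,.07))
E
```

```text
[ 0.53980029 -0.05876833  0.1460149 ] [np.float64(0.00031307224713070887), np.float64(0.000313072247130704)] [ 0.57196887 -0.17545969  0.14623673] [np.float64(0.0010409961346674248), np.float64(0.0010409961346673929)] [-0.03216858  0.11669137 -0.00022183] 0.12104438042550178
key top [0.50437284 0.26815449 0.124     ]
roof near right corner (array([ 0.497846  , -0.04208449, -0.07106775]), [np.float64(0.05294665699800095), np.float64(0.052946656998000885)])
(263.5, 166) [0.45881942 0.23765912 0.07      ]
(289, 165.5) [0.53935172 0.23137445 0.07      ]
(292, 152.5) [0.55237109 0.30856399 0.07      ]
(268, 151) [0.47309424 0.32719502 0.07      ]
```

```bash
cat >> h.py <<'E'
import pickle
def snap(r,n):
    c=r.camera("wrist");c["s"]=r.read_state();pickle.dump(c,open(f"pics/{n}.pkl","wb"));cv2.imwrite(f"pics/{n}.png",c["img"][:,:,::-1]);return c
def load(n):return pickle.load(open(f"pics/{n}.pkl","rb"))
E
python3 jog.py '[{"pos": [0.05, -0.03, 0], "aperture": 0.087}, {"pos": [0.1, -0.07, 0], "aperture": 0.087}, {"pos": [0.14, -0.1, 0], "aperture": 0.087}, {"pos": [0.16, -0.12, 0], "aperture": 0.087}, {"pos": [0.16, -0.12, 0], "aperture": 0.087}, {"pos": [0.16, -0.12, 0], "aperture": 0.087}]'
python3 -c "
from h import *;from bench import r;snap(r,'w1')"
python3 jog.py '[{"pos": [0.04, -0.02, 0], "aperture": 0.087}, {"pos": [0.07, -0.04, 0], "aperture": 0.087}, {"pos": [0.07, -0.04, 0], "aperture": 0.087}, {"pos": [0.07, -0.04, 0], "aperture": 0.087}]'
python3 -c "
from h import *;from bench import r;snap(r,'w2')
import numpy as np
o=np.zeros((600,800,3),np.uint8)
for i,n in enumerate(['w1','w2']):
    im=cv2.imread(f'pics/{n}.png');o[i*300:i*300+300]=cv2.resize(im[:240],(800,300))
cv2.imwrite('pics/c2.png',o)"
```

```text
time: 0.85
ee_pos: [0.5044, 0.161, 0.2449]
eef_rot: [0.706, 0.708, 0.0, 0.0]
ft_force: [0.3, -0.5, -0.0]
width: 0.0868
grip_force: 0.0
time: 1.3
ee_pos: [0.4657, 0.2293, 0.2444]
eef_rot: [0.707, 0.707, -0.0, 0.0]
ft_force: [0.2, -0.9, 0.5]
width: 0.0869
grip_force: 0.0
```

View pics/c2.png

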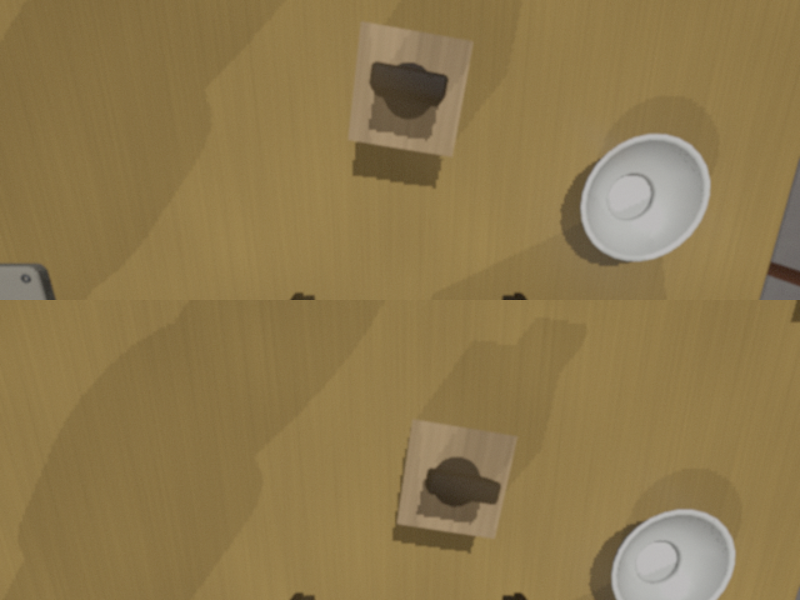

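Both views show the block and the key handle: w1 at (408,85)/1.25 and w2 at (462,487)/1.25. Next I'll enlarge them.

```bash
python3 -c "
import cv2,numpy as np
o=np.zeros((600,800,3),np.uint8)
for i,(n,x,y) in enumerate([('w1',275,10),('w2',313,90)]):
    im=cv2.imread(f'pics/{n}.png')[y:y+120,x:x+110];im=cv2.convertScaleAbs(im,alpha=1.6);im=cv2.resize(im,(400,436),interpolation=cv2.INTER_CUBIC);o[:436,i*400:i*400+400]=im
cv2.imwrite('pics/c3.png',o[:436])"
```

```text
(no output)
```

View pics/c3.png

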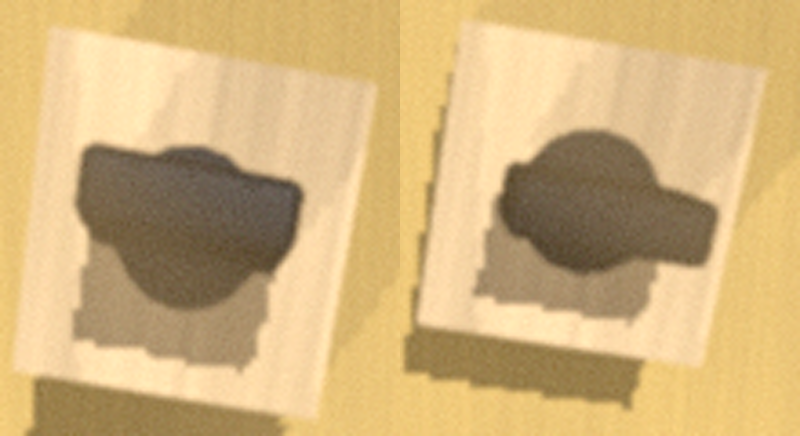

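The collar disk is centred at c3 (187,229) in w1 and (192,201) in w2. The top back edge of the handle in w1 runs from (90,146) to (300,184). I'll triangulate those next.

Run:
```python
from h import *
a=load("w1");b=load("w2")
f1=lambda u,v:(275+(u+.5)/3.636-.5,10+(v+.5)/3.633-.5);f2=lambda u,v:(313+(u+.5)/3.636-.5,90+(v+.5)/3.633-.5)
print("collar",tri([(a,f1(187,229)),(b,f2(192,201))]), "at z .074", onz(a,f1(187,229),.074),onz(b,f2(192,201),.074))
c1=[(50,27),(377,86),(317,418),(14,372)];c2=[(62,20),(368,70),(303,367),(17,325)]
C=[tri([(a,f1(*p)),(b,f2(*q))])[0] for p,q in zip(c1,c2)]
print(np.round(C,4),np.mean(C,0))
P=[onz(a,f1(*p),.124) for p in[(90,146),(300,184)]];print(P);d=P[1]-P[0];print("yaw",np.arctan2(d[1],d[0]),np.linalg.norm(d))
Q=[onz(b,f2(*p),.124) for p in[(318,210),(308,265)]];print("right end face top",Q)
d=onz(a,f1(377,86),.07)-onz(a,f1(50,27),.07);print("block yaw",np.arctan2(d[1],d[0]))
print(a["s"]["ee_pos"],b["s"]["ee_pos"])
```

```text
collar (array([0.50389886, 0.27789796, 0.0768343 ]), [np.float64(0.0006634581020203867), np.float64(0.0006634581020204606)]) at z .074 [0.5033211  0.27792529 0.074     ] [0.50483362 0.277973   0.074     ]
[[0.4684 0.3261 0.0695]
 [0.5525 0.313  0.069 ]
 [0.5393 0.2298 0.0725]
 [0.4555 0.2418 0.0694]] [0.50391535 0.27766185 0.07011309]
[array([0.48239842, 0.28804644, 0.124     ]), array([0.52810503, 0.28059202, 0.124     ])]
yaw -0.16166939137025627 0.046310502029682295
right end face top [array([0.52823968, 0.28035983, 0.124     ]), array([0.52672215, 0.2673849 , 0.124     ])]
block yaw -0.1572271507117059
[0.50518596 0.15973295 0.24471886] [0.46610829 0.22845263 0.24437032]
```

```bash
python3 jog.py '[{"pos": [0.01, 0.01, 0], "twist": 0.15, "aperture": 0.087}, {"pos": [0.02, 0.02, 0], "twist": 0.3, "aperture": 0.087}, {"pos": [0.03, 0.03, 0], "twist": 0.45, "aperture": 0.087}, {"pos": [0.04, 0.038, 0], "twist": 0.6, "aperture": 0.087}, {"pos": [0.049, 0.038, 0], "twist": 0.75, "aperture": 0.087}, {"pos": [0.049, 0.038, 0], "twist": 0.9, "aperture": 0.087}, {"pos": [0.049, 0.038, 0], "twist": 1.05, "aperture": 0.087}, {"pos": [0.049, 0.038, 0], "twist": 1.2, "aperture": 0.087}, {"pos": [0.049, 0.038, 0], "twist": 1.35, "aperture": 0.087}, {"pos": [0.049, 0.038, 0], "twist": 1.5, "aperture": 0.087}, {"pos": [0.049, 0.038, 0], "twist": 1.65, "aperture": 0.087}, {"pos": [0.049, 0.038, 0], "twist": 1.73, "aperture": 0.087}]' 10
python3 jog.py '[{"pos": [0, 0, 0.03], "aperture": 0.087}, {"pos": [0, 0, 0.06], "aperture": 0.087}, {"pos": [0, 0, 0.06], "aperture": 0.087}, {"pos": [0, 0, 0.06], "aperture": 0.087}]'
cat > st.py <<'E'
from h import *;from bench import r
s=r.read_state();M=R.from_quat(s["eef_rot"]).as_matrix()
print("t%.2f"%s["time"],"pos",np.round(s["ee_pos"],4),"ytool yaw %.3f"%np.arctan2(M[1,1],M[0,1]),"z",np.round(M[:,2],3),"F",np.round(s["ft_force"],1),"T",np.round(s["torque"],2),"q",np.round(s["joint_positions"],2),"w %.4f g %.1f"%(s["width"],s["grip_force"]))
print("Ttool",np.round(M.T@s["torque"],3),"Ftool",np.round(M.T@s["ft_force"],2))
E
python3 st.py
```

```text
time: 2.55
ee_pos: [0.5045, 0.2768, 0.2443]
eef_rot: [0.996, -0.084, 0.0, 0.0]
ft_force: [0.3, -0.2, 1.0]
width: 0.087
grip_force: 0.0
time: 2.95
ee_pos: [0.5039, 0.2777, 0.1849]
eef_rot: [0.997, -0.081, -0.0, 0.0]
ft_force: [-0.1, 0.6, 0.7]
width: 0.0871
grip_force: 0.0
t2.95 pos [0.5039 0.2777 0.1849] ytool yaw -1.732 z [-0.    -0.001 -1.   ] F [-0.1  0.6  0.7] T [0.05 0.1  0.01] q [-0.49  0.27 -0.11  1.67  0.03  1.21 -2.34] w 0.0871 g 0.0
Ttool [ 0.037 -0.104 -0.008] Ftool [-0.19 -0.58 -0.75]
```

```bash
python3 jog.py '[{"pos": [0, 0, 0.04], "aperture": 0.087}, {"pos": [0, 0, 0.07], "aperture": 0.087}, {"pos": [0, 0, 0.078], "aperture": 0.087}, {"pos": [0, 0, 0.078], "aperture": 0.087}, {"pos": [0, 0, 0.078], "aperture": 0.04}, {"pos": [0, 0, 0.078], "aperture": 0.0}, {"pos": [0, 0, 0.078], "aperture": 0.0}, {"pos": [0, 0, 0.078], "aperture": 0.0}, {"pos": [0, 0, 0.078], "aperture": 0.0}, {"pos": [0, 0, 0.078], "aperture": 0.0}]' 35; python3 st.py
```

```text
time: 3.95
ee_pos: [0.503, 0.2791, 0.1067]
eef_rot: [0.997, -0.08, 0.0, -0.0]
ft_force: [0.0, 0.4, 0.5]
width: 0.047
grip_force: 0.0
t3.95 pos [0.503  0.2791 0.1067] ytool yaw -1.730 z [ 0.  0. -1.] F [0.  0.4 0.5] T [ 0.08  0.07 -0.01] q [-0.49  0.34 -0.11  1.75  0.04  1.05 -2.35] w 0.0470 g 0.0
Ttool [ 0.068 -0.083  0.006] Ftool [-0.04 -0.4  -0.5 ]
```

```bash
python3 jog.py '[{"aperture": 0}, {"aperture": 0}, {"aperture": 0}, {"aperture": 0}, {"aperture": 0}, {"aperture": 0}]' 35; python3 st.py
```

```text
time: 4.55
ee_pos: [0.5031, 0.2789, 0.1066]
eef_rot: [0.997, -0.08, 0.0, 0.0]
ft_force: [-0.4, 0.1, 0.7]
width: 0.016
grip_force: 35.0
t4.55 pos [0.5031 0.2789 0.1066] ytool yaw -1.730 z [ 0. -0. -1.] F [-0.4  0.1  0.7] T [-0.06  0.2   0.03] q [-0.49  0.34 -0.11  1.75  0.04  1.05 -2.35] w 0.0160 g 35.0
Ttool [-0.09  -0.187 -0.031] Ftool [-0.45  0.02 -0.69]
```

```bash
python3 jog.py '[{"pos": [0, 0, -0.02], "aperture": 0}, {"pos": [0, 0, -0.05], "aperture": 0}, {"pos": [0, 0, -0.08], "aperture": 0}, {"pos": [0, 0, -0.12], "aperture": 0}, {"pos": [0, 0, -0.155], "aperture": 0}, {"pos": [0, 0, -0.155], "aperture": 0}]'
python3 jog.py '[{"pos": [0, 0.02, 0], "aperture": 0}, {"pos": [0, 0.06, 0], "twist": -0.1, "aperture": 0}, {"pos": [0, 0.1, 0], "twist": -0.2, "aperture": 0}, {"pos": [0, 0.14, 0], "twist": -0.3, "aperture": 0}, {"pos": [0, 0.18, 0], "twist": -0.4, "aperture": 0}, {"pos": [0.01, 0.22, 0], "twist": -0.43, "aperture": 0}, {"pos": [0.01, 0.26, 0], "twist": -0.43, "aperture": 0}, {"pos": [0.01, 0.3, 0], "twist": -0.43, "aperture": 0}, {"pos": [0.01, 0.34, 0], "twist": -0.43, "aperture": 0}, {"pos": [0.013, 0.38, 0], "twist": -0.43, "aperture": 0}, {"pos": [0.013, 0.397, 0], "twist": -0.43, "aperture": 0}, {"pos": [0.013, 0.397, 0], "twist": -0.43, "aperture": 0}]'
python3 st.py;python3 -c "
from h import *;from bench import r;snap(r,'h1')"
python3 jog.py '[{"pos": [0, 0.02, 0], "aperture": 0}, {"pos": [0.0, 0.05, 0], "aperture": 0}, {"pos": [0.0, 0.06, 0], "aperture": 0}, {"pos": [0, 0.06, 0], "aperture": 0}, {"pos": [0, 0.06, 0], "aperture": 0}]'
python3 st.py
python3 -c "
from h import *;from bench import r;snap(r,'h2')
import numpy as np
o=np.zeros((600,800,3),np.uint8)
for i,n in enumerate(['h1','h2']):
    im=cv2.imread(f'pics/{n}.png');o[i*300:i*300+300]=cv2.resize(im[:240],(800,300))
cv2.imwrite('pics/c4.png',o)"
```

```text
time: 5.15
ee_pos: [0.5047, 0.2802, 0.267]
eef_rot: [0.997, -0.08, 0.003, -0.002]
ft_force: [0.2, 0.2, -0.6]
width: 0.0158
grip_force: 35.0
time: 6.35
ee_pos: [0.452, -0.1178, 0.2609]
eef_rot: [0.991, 0.133, -0.0, 0.0]
ft_force: [-0.3, 0.0, -1.2]
width: 0.0158
grip_force: 35.0
t6.35 pos [ 0.452  -0.1178  0.2609] ytool yaw -1.305 z [-0.001 -0.    -1.   ] F [-0.3  0.  -1.2] T [0.02 0.1  0.05] q [-0.06 -0.04  0.21  1.84  0.01  1.33 -1.15] w 0.0158 g 35.0
Ttool [ 0.05  -0.092 -0.046] Ftool [-0.29 -0.1   1.17]
time: 6.9
ee_pos: [0.4691, -0.1712, 0.2611]
eef_rot: [0.991, 0.136, -0.0, -0.0]
ft_force: [0.1, 0.4, -1.3]
width: 0.0157
grip_force: 35.0
t6.90 pos [ 0.4691 -0.1712  0.2611] ytool yaw -1.298 z [-0.001  0.001 -1.   ] F [ 0.1  0.4 -1.3] T [0.08 0.05 0.01] q [-0.01  0.04  0.27  1.77 -0.01  1.33 -1.03] w 0.0157 g 35.0
Ttool [ 0.088 -0.031 -0.012] Ftool [ 0.2 -0.4  1.3]
```

View pics/c4.png

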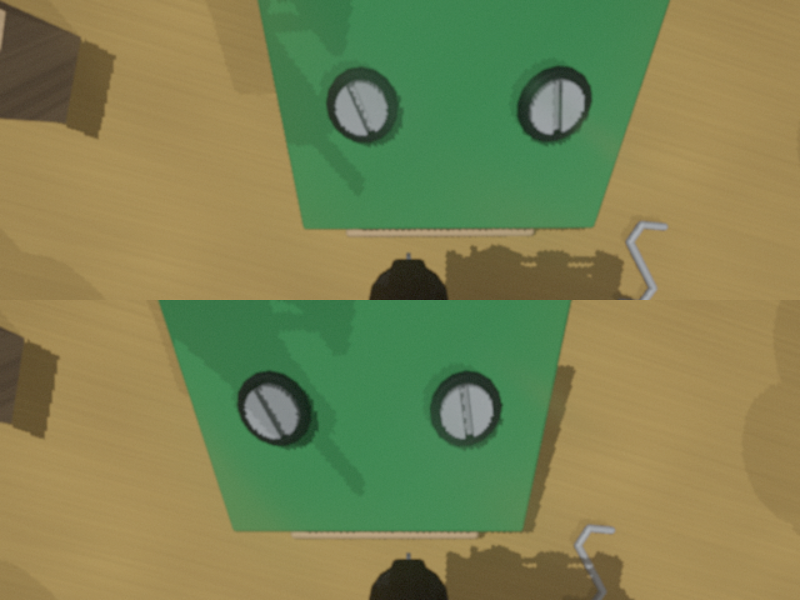

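The heads are visible in h1 at (362,107) and (558,105), and in h2 at (270,410) and (466,410), at 1.25 scale. The slots are clear. I'll enlarge these for measurement.

```bash
python3 -c "
import cv2,numpy as np
o=np.zeros((600,800,3),np.uint8)
for i,(n,x,y) in enumerate([('h1',250,45),('h1',405,45),('h2',180,45),('h2',335,45)]):
    im=cv2.imread(f'pics/{n}.png')[y:y+75,x:x+80];im=cv2.resize(im,(320,300),interpolation=cv2.INTER_CUBIC)
    o[i//2*300:i//2*300+300,i%2*400:i%2*400+320]=im
cv2.imwrite('pics/c5.png',o)"
```

```text
(no output)
```

View pics/c5.png

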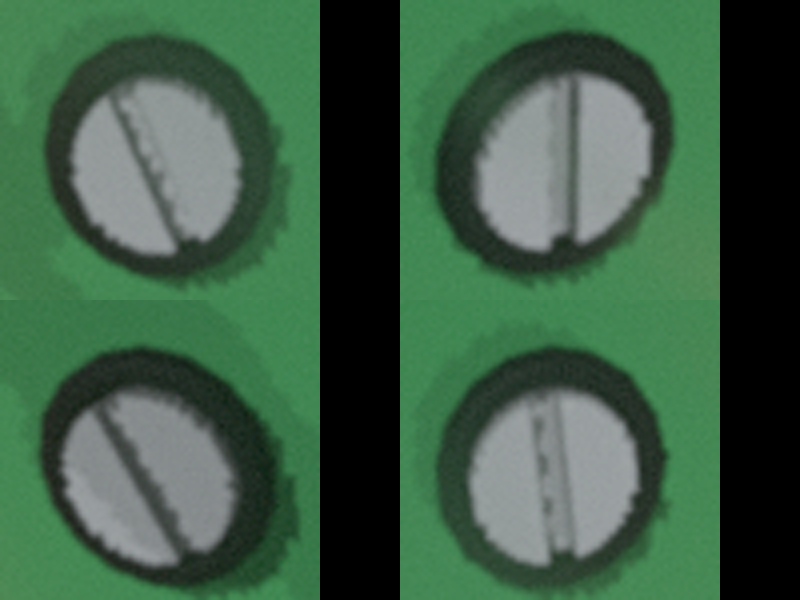

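```bash
cat > m.py <<'E'
from h import *
a=load("h1");b=load("h2")
F=lambda ox,px,py:(ox+(px+.5)/4-.5,45+(py+.5)/4-.5)
L,eL=tri([(a,F(250,156,166)),(b,F(180,150,179))]);Rr,eR=tri([(a,F(405,164,162)),(b,F(335,155,178))])
print("L",L,eL,"R",Rr,eR,np.linalg.norm(L-Rr))
d=L-Rr;yaw=np.arctan2(-d[0],d[1]);print("feeder yaw",yaw)
fx=np.array([np.cos(yaw),np.sin(yaw),0]);fy=np.array([-np.sin(yaw),np.cos(yaw),0]);X=np.cos(.35)*fx+np.array([0,0,np.sin(.35)]);N=np.cross(X,fy)
def slot(c,C,p,q):
    P=[]
    for uv in(p,q):
        o,v=ray(c,uv);P.append(o+v*((C-o)@N)/(v@N))
    e=P[0]-P[1];return np.arctan2(e@fy,e@X),np.arctan2(e[1],e[0]),np.linalg.norm(e),np.linalg.norm((P[0]+P[1])/2-C)
print("N",N)
print("L",slot(a,L,F(250,122,90),F(250,189,243)),slot(b,L,F(180,104,100),F(180,190,255)))
print("R",slot(a,Rr,F(405,164,75),F(405,164,245)),slot(b,Rr,F(335,145,95),F(335,162,255)))
# blade tip seen: 
for c,s in((a,a["s"]),(b,b["s"])):
    M=R.from_quat(s["eef_rot"]).as_matrix();print("pred tip px",proj(c,s["ee_pos"]+M@[0,0,.0946])*1.25)
E
python3 m.py
```

```text
L [ 0.53875204 -0.06342487  0.15401167] [np.float64(0.0001537309903582047), np.float64(0.00015373099035815167)] R [ 0.57118685 -0.17955018  0.15385833] [np.float64(4.974027853506888e-05), np.float64(4.974027853507164e-05)] 0.12057001324897076
feeder yaw 0.27236758343529516
N [-0.33025746 -0.09224379  0.93937271]
L (np.float64(0.3557898779647841), np.float64(0.6490640424706948), np.float64(0.030358626929334897), np.float64(0.00045888260383709613)) (np.float64(0.340802789577617), np.float64(0.633353554293751), np.float64(0.03079526322276104), np.float64(0.0005330218663223873))
R (np.float64(0.22415893883352203), np.float64(0.5104686339436095), np.float64(0.03226520440692736), np.float64(0.00021874396924131568)) (np.float64(0.19769256436764857), np.float64(0.48245791011361044), np.float64(0.030488477115961036), np.float64(0.0002301417747611282))
pred tip px [406.07666333 264.40719687]
pred tip px [408.9091259  265.93799599]
```

```bash
cat >> m.py <<'E'
from bench import r
s=r.camera("scene");d=r.camera("side")
for o in([(a,F(250,156,166)),(b,F(180,150,179)),(s,(283,196.5)),(d,(292,203.2))],[(a,F(405,164,162)),(b,F(335,155,178)),(s,(261.8,223)),(d,(308.5,233.8))]):
    x,e=tri(o);print(x,e);print([np.round(proj(c,x)-uv,1) for c,uv in o])
    for z in(.146,.15,.154):print(z,[np.round(onz(c,uv,z)[:2],4) for c,uv in o])
E
python3 m.py|tail -10
```

```text
[ 0.53959175 -0.06105127  0.14748128] [np.float64(0.00145426172162123), np.float64(0.0010916466783053532), np.float64(0.0018273579970199039), np.float64(0.0005358504455856276)]
[array([-1.7, -0.9]), array([ 0.1, -1.5]), array([-0.6, -0.1]), array([-0. ,  0.2])]
0.146 [array([ 0.5393, -0.0623]), array([ 0.5385, -0.0607]), array([ 0.5401, -0.0591]), array([ 0.5396, -0.0583])]
0.15 [array([ 0.5391, -0.0628]), array([ 0.5385, -0.0621]), array([ 0.5428, -0.0615]), array([ 0.5396, -0.0634])]
0.154 [array([ 0.5389, -0.0634]), array([ 0.5386, -0.0635]), array([ 0.5455, -0.064 ]), array([ 0.5396, -0.0684])]
[ 0.57238262 -0.17937294  0.1500636 ] [np.float64(0.0014498985487063727), np.float64(0.0010266088745364602), np.float64(0.0030622289416532794), np.float64(0.0010770688937086358)]
[array([-1.5, -1.1]), array([-0.5, -1.3]), array([-1. ,  0.4]), array([ 0. , -0.5])]
0.146 [array([ 0.5727, -0.1822]), array([ 0.5721, -0.1805]), array([ 0.5709, -0.1744]), array([ 0.5725, -0.1765])]
0.15 [array([ 0.572 , -0.1808]), array([ 0.5716, -0.18  ]), array([ 0.5734, -0.1764]), array([ 0.5722, -0.1809])]
0.154 [array([ 0.5712, -0.1795]), array([ 0.5711, -0.1795]), array([ 0.576 , -0.1785]), array([ 0.572 , -0.1852])]
```

```bash
python3 jog.py '[{"pos": [0.02, -0.02, 0], "twist": -0.1, "aperture": 0}, {"pos": [0.05, -0.04, 0], "twist": -0.2, "aperture": 0}, {"pos": [0.08, -0.07, 0], "twist": -0.3, "aperture": 0}, {"pos": [0.096, -0.0863, 0], "twist": -0.37, "aperture": 0}, {"pos": [0.096, -0.0863, 0], "twist": -0.37, "aperture": 0}, {"pos": [0.096, -0.0863, 0], "twist": -0.37, "aperture": 0}, {"pos": [0.096, -0.0863, 0], "twist": -0.37, "aperture": 0}]'; python3 st.py; python3 -c "
from h import *;from bench import r
o=np.zeros((600,800,3),np.uint8)
c=r.camera('side')['img'][:,:,::-1];d=r.camera('scene')['img'][:,:,::-1]
o[:300,:400]=cv2.resize(c[150:225,250:350],(400,300),interpolation=cv2.INTER_CUBIC)
o[:300,400:]=cv2.resize(d[160:235,230:330],(400,300),interpolation=cv2.INTER_CUBIC)
w=snap(r,'i1')['img'][:,:,::-1]
o[300:]=cv2.resize(w[100:250,126:526],(800,300),interpolation=cv2.INTER_CUBIC)
cv2.imwrite('pics/c6.png',o)"
```

```text
time: 7.75
ee_pos: [0.5379, -0.0649, 0.2617]
eef_rot: [0.949, 0.314, 0.0, 0.0]
ft_force: [-1.1, -0.9, -1.0]
width: 0.0157
grip_force: 35.0
t7.75 pos [ 0.5379 -0.0649  0.2617] ytool yaw -0.932 z [ 0. -0. -1.] F [-1.1 -0.9 -1. ] T [-0.01  0.06 -0.01] q [-0.12  0.14  0.17  1.67 -0.02  1.34 -0.88] w 0.0157 g 35.0
Ttool [ 0.029 -0.059  0.006] Ftool [-1.43  0.1   0.98]
```

View pics/c6.png

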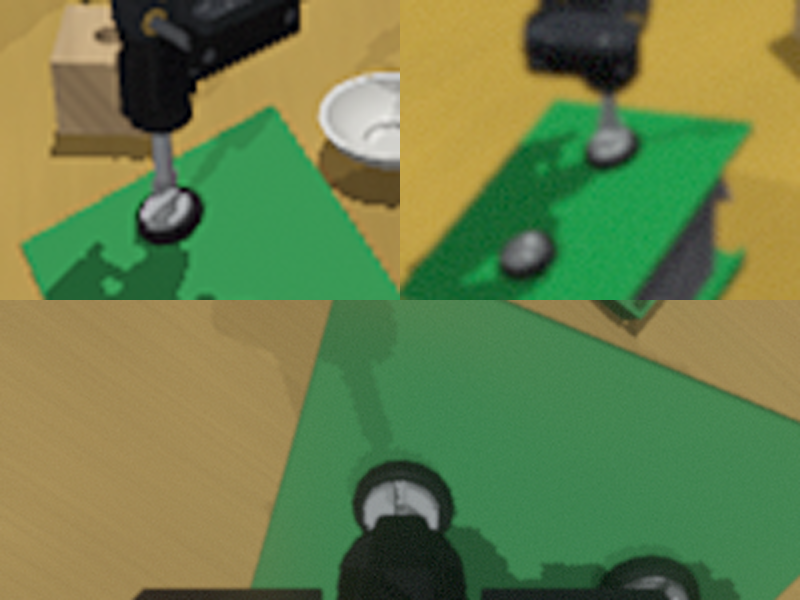

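The wrist crop shows the slot at about column 398 and the blade tip at about 402, so the blade is about 1.6 mm too far along tool +y, which agrees with the numbers. I'll correct that and go down.

```bash
python3 jog.py '[{"pos": [0.0015, -0.0017, 0], "aperture": 0}, {"pos": [0.0015, -0.0017, 0.006], "aperture": 0}, {"pos": [0.0015, -0.0017, 0.01], "aperture": 0}, {"pos": [0.0015, -0.0017, 0.01], "aperture": 0}, {"pos": [0.0015, -0.0017, 0.01], "aperture": 0}]';python3 st.py
python3 jog.py '[{"pos": [0, 0, 0.001], "aperture": 0}, {"pos": [0, 0, 0.002], "aperture": 0}, {"pos": [0, 0, 0.003], "aperture": 0}, {"pos": [0, 0, 0.004], "aperture": 0}, {"pos": [0, 0, 0.004], "aperture": 0}]';python3 st.py
python3 jog.py '[{"pos": [0, 0, 0.001], "aperture": 0}, {"pos": [0, 0, 0.002], "aperture": 0}, {"pos": [0, 0, 0.002], "aperture": 0}]';python3 st.py
```

```text
time: 8.4
ee_pos: [0.5384, -0.062, 0.2513]
eef_rot: [0.949, 0.315, -0.0, 0.0]
ft_force: [0.6, 0.2, -1.7]
width: 0.0157
grip_force: 35.0
t8.40 pos [ 0.5384 -0.062   0.2513] ytool yaw -0.930 z [-0. -0. -1.] F [ 0.6  0.2 -1.7] T [-0.21  0.06  0.02] q [-0.12  0.14  0.17  1.68 -0.02  1.32 -0.88] w 0.0157 g 35.0
Ttool [-0.137 -0.173 -0.024] Ftool [0.63 0.17 1.74]
time: 8.9
ee_pos: [0.5388, -0.062, 0.2477]
eef_rot: [0.949, 0.315, 0.0, 0.0]
ft_force: [2.8, -2.9, -1.1]
width: 0.0159
grip_force: 35.0
t8.90 pos [ 0.5388 -0.062   0.2477] ytool yaw -0.930 z [ 0.001 -0.    -1.   ] F [ 2.8 -2.9 -1.1] T [-0.71 -0.64 -0.04] q [-0.12  0.14  0.17  1.69 -0.02  1.31 -0.88] w 0.0159 g 35.0
Ttool [-0.954  0.092  0.04 ] Ftool [0.48 3.98 1.13]
time: 9.2
ee_pos: [0.5389, -0.0621, 0.2458]
eef_rot: [0.949, 0.315, 0.0, 0.0]
ft_force: [3.1, -2.4, 1.6]
width: 0.0158
grip_force: 35.0
t9.20 pos [ 0.5389 -0.0621  0.2458] ytool yaw -0.930 z [ 0.001 -0.    -1.   ] F [ 3.1 -2.4  1.6] T [-1.01 -0.82  0.01] q [-0.12  0.14  0.17  1.69 -0.02  1.31 -0.88] w 0.0158 g 35.0
Ttool [-1.294  0.052 -0.01 ] Ftool [ 1.07  3.76 -1.64]
```

```bash
python3 jog.py '[{"pos": [0, 0.0008, 0], "aperture": 0}, {"pos": [0, 0.0008, 0], "aperture": 0}]';python3 st.py
python3 jog.py '[{"pos": [0, 0, 0.0015], "aperture": 0}, {"pos": [0, 0, 0.0015], "aperture": 0}]';python3 st.py
```

```text
time: 9.4
ee_pos: [0.5391, -0.0622, 0.2457]
eef_rot: [0.949, 0.315, 0.0, -0.0]
ft_force: [1.4, -1.9, 4.2]
width: 0.0157
grip_force: 35.0
t9.40 pos [ 0.5391 -0.0622  0.2457] ytool yaw -0.930 z [ 0.  0. -1.] F [ 1.4 -1.9  4.2] T [-0.6  -0.47 -0.08] q [-0.12  0.15  0.17  1.69 -0.03  1.31 -0.88] w 0.0157 g 35.0
Ttool [-0.768  0.02   0.084] Ftool [-0.02  2.33 -4.17]
time: 9.6
ee_pos: [0.5393, -0.0623, 0.245]
eef_rot: [0.949, 0.315, 0.001, 0.0]
ft_force: [-0.5, -1.9, 9.6]
width: 0.016
grip_force: 35.0
t9.60 pos [ 0.5393 -0.0623  0.245 ] ytool yaw -0.930 z [ 0.001  0.    -1.   ] F [-0.5 -1.9  9.6] T [-0.58 -0.04 -0.04] q [-0.12  0.15  0.17  1.69 -0.03  1.31 -0.88] w 0.0160 g 35.0
Ttool [-0.493 -0.313  0.037] Ftool [-1.53  1.25 -9.64]
```

```bash
python3 jog.py '[{"pos": [0, 0, 0.001], "aperture": 0}, {"pos": [0, 0, 0.0015], "aperture": 0}, {"pos": [0, 0, 0.0015], "aperture": 0}]';python3 st.py
```

```text
time: 9.9
ee_pos: [0.5395, -0.0622, 0.2445]
eef_rot: [0.949, 0.315, 0.001, 0.0]
ft_force: [-3.0, -2.1, 16.4]
width: 0.0159
grip_force: 35.0
t9.90 pos [ 0.5395 -0.0622  0.2445] ytool yaw -0.930 z [ 0.002  0.001 -1.   ] F [-3.  -2.1 16.4] T [-0.4   0.54 -0.  ] q [-0.12  0.15  0.17  1.69 -0.03  1.3  -0.88] w 0.0159 g 35.0
Ttool [ 0.005 -0.673  0.003] Ftool [ -3.63  -0.1  -16.39]
```

```bash
python3 jog.py '[{"pos": [0, 0, -0.0015], "aperture": 0}, {"pos": [0, 0, -0.0015], "twist": 0.05, "aperture": 0}, {"pos": [0, 0, -0.0015], "twist": 0.1, "aperture": 0}, {"pos": [0, 0, -0.0015], "twist": 0.15, "aperture": 0}, {"pos": [0, 0, -0.0015], "twist": 0.15, "aperture": 0}]';python3 st.py
python3 jog.py '[{"twist": 0.05, "aperture": 0}, {"twist": 0.1, "aperture": 0}, {"twist": 0.15, "aperture": 0}, {"twist": 0.15, "aperture": 0}]';python3 st.py
```

```text
time: 10.4
ee_pos: [0.5392, -0.0623, 0.245]
eef_rot: [0.97, 0.242, 0.001, 0.0]
ft_force: [0.3, -1.3, 9.1]
width: 0.0156
grip_force: 35.0
t10.40 pos [ 0.5392 -0.0623  0.245 ] ytool yaw -1.082 z [ 0.001  0.    -1.   ] F [ 0.3 -1.3  9.1] T [-0.66  0.07  0.07] q [-0.13  0.15  0.18  1.69 -0.03  1.31 -1.03] w 0.0156 g 35.0
Ttool [-0.554 -0.374 -0.066] Ftool [-0.38  1.3  -9.1 ]
time: 10.8
ee_pos: [0.5393, -0.0624, 0.245]
eef_rot: [0.986, 0.169, 0.001, 0.0]
ft_force: [0.2, -1.7, 8.8]
width: 0.0158
grip_force: 35.0
t10.80 pos [ 0.5393 -0.0624  0.245 ] ytool yaw -1.232 z [ 0.001  0.    -1.   ] F [ 0.2 -1.7  8.8] T [-0.77 -0.03  0.08] q [-0.14  0.15  0.19  1.69 -0.03  1.31 -1.18] w 0.0158 g 35.0
Ttool [-0.741 -0.227 -0.077] Ftool [-0.39  1.69 -8.75]
```

```bash
python3 jog.py '[{"twist": 0.1, "aperture": 0}, {"twist": 0.2, "aperture": 0}, {"twist": 0.3, "aperture": 0}, {"twist": 0.4, "aperture": 0}, {"twist": 0.4, "aperture": 0}]';python3 st.py
python3 jog.py '[{"twist": 0.1, "aperture": 0}, {"twist": 0.2, "aperture": 0}, {"twist": 0.3, "aperture": 0}, {"twist": 0.4, "aperture": 0}, {"twist": 0.4, "aperture": 0}]';python3 st.py
```

```text
time: 11.3
ee_pos: [0.5395, -0.0629, 0.2451]
eef_rot: [1.0, -0.031, 0.001, 0.0]
ft_force: [1.6, -3.8, 9.3]
width: 0.0158
grip_force: 35.0
t11.30 pos [ 0.5395 -0.0629  0.2451] ytool yaw -1.634 z [ 0.002 -0.001 -1.   ] F [ 1.6 -3.8  9.3] T [-1.11 -0.21  0.06] q [-0.16  0.15  0.21  1.69 -0.03  1.31 -1.57] w 0.0158 g 35.0
Ttool [-1.094  0.283 -0.059] Ftool [ 1.83  3.67 -9.29]
time: 11.8
ee_pos: [0.5393, -0.0632, 0.2448]
eef_rot: [0.973, -0.23, 0.001, 0.0]
ft_force: [0.6, -5.7, 7.5]
width: 0.0158
grip_force: 35.0
t11.80 pos [ 0.5393 -0.0632  0.2448] ytool yaw -2.034 z [ 0.001 -0.001 -1.   ] F [ 0.6 -5.7  7.5] T [-1.39 -0.27  0.11] q [-0.19  0.15  0.24  1.69 -0.04  1.3  -1.97] w 0.0158 g 35.0
Ttool [-1.123  0.863 -0.107] Ftool [ 3.06  4.82 -7.52]
```

```bash
python3 jog.py '[{"twist": 0.1, "aperture": 0}, {"twist": 0.2, "aperture": 0}, {"twist": 0.2, "aperture": 0}]';python3 st.py
python3 jog.py '[{"twist": 0.06, "aperture": 0}, {"twist": 0.06, "aperture": 0}]';python3 st.py
```

```text
time: 12.1
ee_pos: [0.5392, -0.0632, 0.2446]
eef_rot: [0.945, -0.326, 0.001, 0.0]
ft_force: [1.6, -5.2, 6.9]
width: 0.0156
grip_force: 35.0
t12.10 pos [ 0.5392 -0.0632  0.2446] ytool yaw -2.234 z [ 0.001 -0.001 -1.   ] F [ 1.6 -5.2  6.9] T [-1.43 -0.24  0.01] q [-0.2   0.15  0.26  1.69 -0.04  1.3  -2.17] w 0.0156 g 35.0
Ttool [-0.981  1.071 -0.014] Ftool [ 4.41  3.1  -6.86]
time: 12.3
ee_pos: [0.5392, -0.0632, 0.2446]
eef_rot: [0.936, -0.353, 0.001, 0.0]
ft_force: [0.8, -4.7, 6.1]
width: 0.0158
grip_force: 35.0
t12.30 pos [ 0.5392 -0.0632  0.2446] ytool yaw -2.292 z [ 0.001 -0.001 -1.   ] F [ 0.8 -4.7  6.1] T [-1.39 -0.27  0.21] q [-0.2   0.15  0.26  1.69 -0.04  1.3  -2.23] w 0.0158 g 35.0
Ttool [-0.864  1.125 -0.211] Ftool [ 3.71  3.03 -6.11]
```

```bash
python3 jog.py '[{"twist": 0.05, "aperture": 0}, {"twist": 0.05, "aperture": 0}]';python3 st.py
```

```text
time: 12.5
ee_pos: [0.5393, -0.0631, 0.2446]
eef_rot: [0.927, -0.376, 0.001, 0.0]
ft_force: [2.5, -5.4, 6.3]
width: 0.0161
grip_force: 35.1
t12.50 pos [ 0.5393 -0.0631  0.2446] ytool yaw -2.342 z [ 0.001 -0.001 -1.   ] F [ 2.5 -5.4  6.3] T [-1.35 -0.35  0.35] q [-0.21  0.15  0.26  1.7  -0.04  1.3  -2.28] w 0.0161 g 35.1
Ttool [-0.724  1.189 -0.346] Ftool [ 5.55  2.12 -6.31]
```

The torque climbed from 0.08 to 0.21 to 0.35 N m near the predicted end angle, so the left screw is at its stop. I'll back off, withdraw and look.

```bash
python3 jog.py '[{"twist": -0.08, "aperture": 0}, {"twist": -0.08, "aperture": 0}, {"pos": [0, 0, -0.01], "twist": -0.08, "aperture": 0}, {"pos": [0, 0, -0.017], "twist": -0.08, "aperture": 0}, {"pos": [0, 0, -0.017], "twist": -0.08, "aperture": 0}]'
python3 jog.py '[{"pos": [0.005, 0.02, 0], "twist": -0.1, "aperture": 0}, {"pos": [0.01, 0.05, 0], "twist": -0.2, "aperture": 0}, {"pos": [0.015, 0.08, 0], "twist": -0.34, "aperture": 0}, {"pos": [0.02, 0.11, 0], "twist": -0.48, "aperture": 0}, {"pos": [0.025, 0.126, 0], "twist": -0.62, "aperture": 0}, {"pos": [0.025, 0.126, 0], "twist": -0.76, "aperture": 0}, {"pos": [0.025, 0.126, 0], "twist": -0.9, "aperture": 0}, {"pos": [0.025, 0.126, 0], "twist": -0.96, "aperture": 0}, {"pos": [0.025, 0.126, 0], "twist": -0.96, "aperture": 0}, {"pos": [0.025, 0.126, 0], "twist": -0.96, "aperture": 0}]'
python3 st.py;python3 -c "
from h import *;from bench import r
w=snap(r,'k1')['img'][:,:,::-1]
cv2.imwrite('pics/c7.png',cv2.resize(w[40:240,160:440],None,fx=2.8,fy=2.8,interpolation=cv2.INTER_CUBIC))"
```

```text
time: 13.0
ee_pos: [0.5393, -0.0617, 0.2621]
eef_rot: [0.941, -0.338, 0.0, -0.001]
ft_force: [0.0, -0.1, -0.3]
width: 0.0156
grip_force: 35.0
time: 14.0
ee_pos: [0.4782, -0.1752, 0.2609]
eef_rot: [0.991, 0.134, -0.0, -0.0]
ft_force: [-0.1, -0.1, -1.1]
width: 0.0154
grip_force: 35.0
t14.00 pos [ 0.4782 -0.1752  0.2609] ytool yaw -1.302 z [-0.  0. -1.] F [-0.1 -0.1 -1.1] T [-0.02  0.07  0.04] q [-0.04  0.06  0.32  1.75 -0.02  1.33 -1.02] w 0.0154 g 35.0
Ttool [ 0.002 -0.07  -0.04 ] Ftool [-0.14  0.12  1.07]
```

View pics/c7.png

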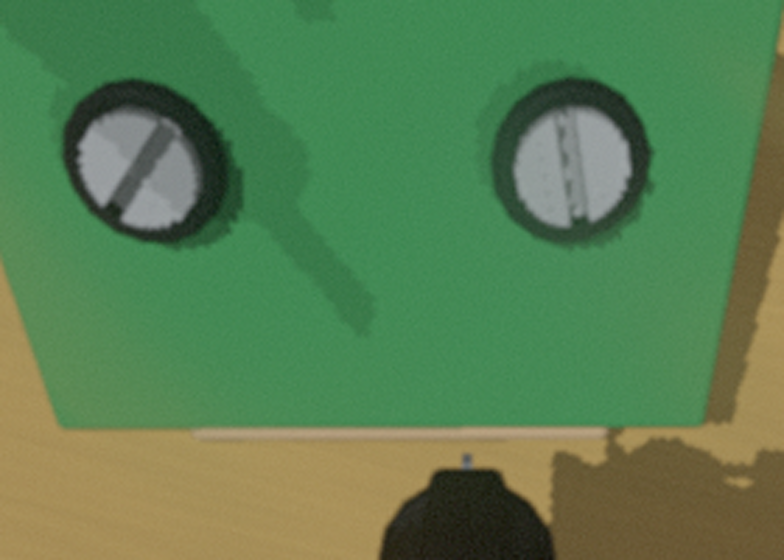

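The left slot now runs from c7 (165,125) to (113,212). The right head is at (573,168), with its slot from (565,112) to (578,222).

```bash
sed -i '/^from bench/,$d' m.py
cat >> m.py <<'E'
print("----")
k=load("k1");G=lambda u,v:(160+(u+.5)/2.8-.5,40+(v+.5)/2.8-.5)
print("L now",slot(k,L,G(165,125),G(113,212)),"R",slot(k,Rr,G(565,112),G(578,222)))
Z=np.array([0,0,.0946]);M=R.from_quat(k["s"]["eef_rot"]).as_matrix()
print("R at z.154",onz(k,G(573,168),.154),onz(b,F(335,155,178),.154),onz(a,F(405,164,162),.154))
print("L",onz(k,G(140,168),.154))
print("tip px",proj(k,k["s"]["ee_pos"]+M@Z),proj(k,k["s"]["ee_pos"]+M@(Z+[.008,0,0])),"seen",G(467,459))
E
python3 m.py|sed -n '/----/,$p'
```

```text
----
L now (np.float64(-0.6991485633216025), np.float64(-0.4577345697050065), np.float64(0.03117418176532968), np.float64(0.0003998024949694432)) R (np.float64(0.18663630688384233), np.float64(0.470745020265618), np.float64(0.030820535856480428), np.float64(0.0006237413066415405))
R at z.154 [ 0.57098376 -0.17952191  0.154     ] [ 0.57112271 -0.17954815  0.154     ] [ 0.57120847 -0.17948898  0.154     ]
L [ 0.53909927 -0.06354957  0.154     ]
tip px [327.32661401 212.70734838] [327.32764623 203.34092664] seen (326.4642857142857, 203.60714285714286)
```

The left slot moved by only about 1.05 rad (0.35 to -0.70), so I'm not yet sure that was the stop. I'll do the right screw now and then recheck the left.

```bash
python3 jog.py '[{"pos": [0.02, 0.01, 0], "twist": -0.1, "aperture": 0}, {"pos": [0.05, 0.02, 0], "twist": -0.21, "aperture": 0}, {"pos": [0.08, 0.0295, 0], "twist": -0.21, "aperture": 0}, {"pos": [0.0875, 0.0295, 0], "twist": -0.21, "aperture": 0}, {"pos": [0.0875, 0.0295, 0], "twist": -0.21, "aperture": 0}, {"pos": [0.0875, 0.0295, 0], "twist": -0.21, "aperture": 0}]'; python3 st.py
```

```text
time: 14.65
ee_pos: [0.5697, -0.1807, 0.261]
eef_rot: [0.971, 0.238, -0.0, -0.0]
ft_force: [-1.0, -0.5, -2.8]
width: 0.0157
grip_force: 35.0
t14.65 pos [ 0.5697 -0.1807  0.261 ] ytool yaw -1.091 z [-0.001 -0.    -1.   ] F [-1.  -0.5 -2.8] T [-0.01  0.11  0.  ] q [-0.03  0.26  0.31  1.53 -0.08  1.36 -0.8 ] w 0.0157 g 35.0
Ttool [ 0.042 -0.103 -0.002] Ftool [-1.11  0.03  2.84]
```

```bash
python3 jog.py '[{"pos": [0.0007, 0, 0.005], "aperture": 0}, {"pos": [0.0007, 0, 0.0095], "aperture": 0}, {"pos": [0.0007, 0, 0.011], "aperture": 0}, {"pos": [0.0007, 0, 0.0125], "aperture": 0}, {"pos": [0.0007, 0, 0.0135], "aperture": 0}, {"pos": [0.0007, 0, 0.0135], "aperture": 0}]'; python3 st.py;python3 jog.py '[{"pos": [0, 0, 0.001], "aperture": 0}, {"pos": [0, 0, 0.002], "aperture": 0}, {"pos": [0, 0, 0.002], "aperture": 0}]'; python3 st.py
```

```text
time: 15.25
ee_pos: [0.571, -0.1802, 0.2475]
eef_rot: [0.971, 0.238, 0.0, -0.0]
ft_force: [0.3, 0.9, -1.6]
width: 0.016
grip_force: 35.0
t15.25 pos [ 0.571  -0.1802  0.2475] ytool yaw -1.090 z [ 0.  0. -1.] F [ 0.3  0.9 -1.6] T [ 0.05  0.1  -0.01] q [-0.02  0.27  0.31  1.55 -0.09  1.33 -0.79] w 0.0160 g 35.0
Ttool [ 0.089 -0.062  0.015] Ftool [ 0.67 -0.72  1.59]
time: 15.55
ee_pos: [0.5712, -0.1803, 0.2457]
eef_rot: [0.971, 0.238, 0.0, 0.0]
ft_force: [-0.1, 0.1, 1.0]
width: 0.0158
grip_force: 35.0
t15.55 pos [ 0.5712 -0.1803  0.2457] ytool yaw -1.090 z [ 0.001 -0.    -1.   ] F [-0.1  0.1  1. ] T [ 0.02  0.07 -0.01] q [-0.02  0.27  0.31  1.55 -0.09  1.33 -0.79] w 0.0158 g 35.0
Ttool [ 0.052 -0.054  0.008] Ftool [-0.06 -0.1  -1.02]
```

```bash
python3 jog.py '[{"pos": [0, 0, 0.0008], "aperture": 0}, {"pos": [0, 0, 0.0008], "twist": 0.1, "aperture": 0}, {"pos": [0, 0, 0.0008], "twist": 0.2, "aperture": 0}, {"pos": [0, 0, 0.0008], "twist": 0.3, "aperture": 0}, {"pos": [0, 0, 0.0008], "twist": 0.3, "aperture": 0}]'; python3 st.py;python3 jog.py '[{"twist": 0.1, "aperture": 0}, {"twist": 0.2, "aperture": 0}, {"twist": 0.3, "aperture": 0}, {"twist": 0.4, "aperture": 0}, {"twist": 0.4, "aperture": 0}]'; python3 st.py; python3 jog.py '[{"twist": 0.1, "aperture": 0}, {"twist": 0.2, "aperture": 0}, {"twist": 0.3, "aperture": 0}, {"twist": 0.3, "aperture": 0}]'; python3 st.py
```

```text
time: 16.05
ee_pos: [0.5712, -0.1794, 0.2452]
eef_rot: [0.996, 0.09, 0.0, -0.0]
ft_force: [-1.9, 3.1, 5.1]
width: 0.0156
grip_force: 35.0
t16.05 pos [ 0.5712 -0.1794  0.2452] ytool yaw -1.391 z [ 0.     0.001 -1.   ] F [-1.9  3.1  5.1] T [0.98 0.75 0.09] q [-0.06  0.28  0.35  1.55 -0.1   1.33 -1.09] w 0.0156 g 35.0
Ttool [ 1.097 -0.561 -0.084] Ftool [-1.32 -3.38 -5.14]
time: 16.55
ee_pos: [0.5713, -0.1795, 0.2451]
eef_rot: [0.994, -0.108, 0.0, -0.0]
ft_force: [-1.2, 3.5, 3.8]
width: 0.0159
grip_force: 35.0
t16.55 pos [ 0.5713 -0.1795  0.2451] ytool yaw -1.788 z [ 0.001  0.001 -1.   ] F [-1.2  3.5  3.8] T [1.08 0.38 0.1 ] q [-0.1   0.28  0.4   1.55 -0.11  1.33 -1.47] w 0.0159 g 35.0
Ttool [ 0.971 -0.607 -0.097] Ftool [-1.94 -3.12 -3.75]
time: 16.95
ee_pos: [0.5713, -0.1797, 0.2448]
eef_rot: [0.967, -0.255, 0.0, -0.0]
ft_force: [0.3, 3.7, 2.2]
width: 0.0158
grip_force: 35.0
t16.95 pos [ 0.5713 -0.1797  0.2448] ytool yaw -2.087 z [ 0.     0.001 -1.   ] F [0.3 3.7 2.2] T [1.11 0.16 0.07] q [-0.13  0.28  0.44  1.56 -0.12  1.33 -1.76] w 0.0158 g 35.0
Ttool [ 0.882 -0.69  -0.067] Ftool [-1.53 -3.36 -2.22]
```

```bash
python3 jog.py '[{"pos": [0, 0, 0.001], "twist": 0.1, "aperture": 0}, {"pos": [0, 0, 0.001], "twist": 0.2, "aperture": 0}, {"pos": [0, 0, 0.001], "twist": 0.2, "aperture": 0}]'; python3 st.py;python3 jog.py '[{"twist": 0.06, "aperture": 0}, {"twist": 0.06, "aperture": 0}]'; python3 st.py; python3 jog.py '[{"twist": 0.04, "aperture": 0}, {"twist": 0.04, "aperture": 0}]'; python3 st.py
```

```text
time: 17.25
ee_pos: [0.5713, -0.1798, 0.2442]
eef_rot: [0.937, -0.35, 0.0, -0.0]
ft_force: [-1.4, 4.1, 4.4]
width: 0.0156
grip_force: 35.0
t17.25 pos [ 0.5713 -0.1798  0.2442] ytool yaw -2.286 z [ 0.001  0.001 -1.   ] F [-1.4  4.1  4.4] T [1.23 0.36 0.03] q [-0.15  0.29  0.46  1.56 -0.13  1.33 -1.96] w 0.0156 g 35.0
Ttool [ 0.689 -1.081 -0.027] Ftool [-3.73 -2.18 -4.41]
time: 17.45
ee_pos: [0.5713, -0.1797, 0.2441]
eef_rot: [0.926, -0.378, 0.0, -0.0]
ft_force: [-0.9, 3.9, 5.0]
width: 0.0159
grip_force: 35.0
t17.45 pos [ 0.5713 -0.1797  0.2441] ytool yaw -2.345 z [ 0.001  0.001 -1.   ] F [-0.9  3.9  5. ] T [1.3  0.25 0.09] q [-0.16  0.29  0.47  1.56 -0.13  1.33 -2.01] w 0.0159 g 35.0
Ttool [ 0.754 -1.081 -0.087] Ftool [-3.4  -2.14 -4.96]
time: 17.65
ee_pos: [0.5713, -0.1798, 0.244]
eef_rot: [0.918, -0.396, 0.0, -0.0]
ft_force: [-0.4, 4.6, 5.2]
width: 0.0156
grip_force: 35.0
t17.65 pos [ 0.5713 -0.1798  0.244 ] ytool yaw -2.385 z [ 0.001  0.001 -1.   ] F [-0.4  4.6  5.2] T [1.44 0.12 0.11] q [-0.16  0.29  0.48  1.56 -0.14  1.33 -2.05] w 0.0156 g 35.0
Ttool [ 0.899 -1.129 -0.109] Ftool [-3.6  -2.86 -5.18]
```

```bash
python3 jog.py '[{"twist": 0.06, "aperture": 0}, {"twist": 0.06, "aperture": 0}]'; python3 st.py|tail -1;python3 jog.py '[{"twist": 0.06, "aperture": 0}, {"twist": 0.06, "aperture": 0}]'; python3 st.py|tail -1
```

```text
time: 17.85
ee_pos: [0.5713, -0.1798, 0.2439]
eef_rot: [0.906, -0.424, 0.0, -0.0]
ft_force: [0.3, 3.9, 5.3]
width: 0.0157
grip_force: 35.0
Ttool [ 0.901 -1.248 -0.09 ] Ftool [-2.84 -2.71 -5.25]
time: 18.05
ee_pos: [0.5713, -0.1798, 0.2439]
eef_rot: [0.893, -0.451, 0.0, -0.0]
ft_force: [1.1, 5.4, 4.0]
width: 0.0157
grip_force: 35.0
Ttool [ 1.032 -1.26  -0.18 ] Ftool [-3.69 -4.12 -3.95]
```

```bash
python3 jog.py '[{"twist": 0.05, "aperture": 0}, {"twist": 0.05, "aperture": 0}]'; python3 st.py
```

```text
time: 18.25
ee_pos: [0.5714, -0.1797, 0.2439]
eef_rot: [0.881, -0.473, 0.0, -0.0]
ft_force: [0.5, 5.3, 4.3]
width: 0.0156
grip_force: 35.0
t18.25 pos [ 0.5714 -0.1797  0.2439] ytool yaw -2.556 z [ 0.001  0.    -1.   ] F [0.5 5.3 4.3] T [ 1.76 -0.06  0.26] q [-0.18  0.29  0.5   1.56 -0.14  1.33 -2.22] w 0.0156 g 35.0
Ttool [ 1.018 -1.434 -0.259] Ftool [-4.1  -3.35 -4.27]
```

```bash
python3 jog.py '[{"twist": 0.03, "aperture": 0}, {"twist": 0.03, "aperture": 0}]'; python3 st.py
```

```text
time: 18.45
ee_pos: [0.5714, -0.1797, 0.2439]
eef_rot: [0.874, -0.486, 0.0, -0.0]
ft_force: [0.5, 5.3, 5.2]
width: 0.0159
grip_force: 35.1
t18.45 pos [ 0.5714 -0.1797  0.2439] ytool yaw -2.585 z [ 0.001  0.    -1.   ] F [0.5 5.3 5.2] T [ 1.75 -0.15  0.37] q [-0.18  0.29  0.51  1.56 -0.14  1.33 -2.24] w 0.0159 g 35.1
Ttool [ 1.053 -1.4   -0.37 ] Ftool [-4.24 -3.17 -5.22]
```

```bash
python3 jog.py '[{"twist": -0.08, "aperture": 0}, {"twist": -0.08, "aperture": 0}, {"pos": [0, 0, -0.01], "twist": -0.08, "aperture": 0}, {"pos": [0, 0, -0.017], "twist": -0.08, "aperture": 0}, {"pos": [0, 0, -0.017], "twist": -0.08, "aperture": 0}]' >/dev/null
python3 jog.py '[{"pos": [-0.015, 0.02, 0], "twist": -0.14, "aperture": 0}, {"pos": [-0.03, 0.05, 0], "twist": -0.28, "aperture": 0}, {"pos": [-0.05, 0.07, 0], "twist": -0.42, "aperture": 0}, {"pos": [-0.057, 0.078, 0], "twist": -0.56, "aperture": 0}, {"pos": [-0.057, 0.078, 0], "twist": -0.7, "aperture": 0}, {"pos": [-0.057, 0.078, 0], "twist": -0.84, "aperture": 0}, {"pos": [-0.057, 0.078, 0], "twist": -0.98, "aperture": 0}, {"pos": [-0.057, 0.078, 0], "twist": -1.12, "aperture": 0}, {"pos": [-0.057, 0.078, 0], "twist": -1.2, "aperture": 0}, {"pos": [-0.057, 0.078, 0], "twist": -1.2, "aperture": 0}, {"pos": [-0.057, 0.078, 0], "twist": -1.2, "aperture": 0}]'
python3 st.py; python3 -c "
from h import *;from bench import r
snap(r,'k2')"
cat > ang.py <<'E'
import contextlib,io,sys
with contextlib.redirect_stdout(io.StringIO()):
    from m import *
def patch(c,C,n=121,s=.00028):   # rows: +X up, cols: -fy right
    im=cv2.cvtColor(c["img"],cv2.COLOR_RGB2GRAY);h=n//2*s
    w=[C+h*X+h*fy,C+h*X-h*fy,C-h*X-h*fy,C-h*X+h*fy]
    H=cv2.getPerspectiveTransform(np.float32([proj(c,p) for p in w]),np.float32([[0,0],[n-1,0],[n-1,n-1],[0,n-1]]))
    return cv2.warpPerspective(im,H,(n,n),flags=cv2.INTER_CUBIC)
def angle(c,C):
    p=patch(c,C).astype(float);n=len(p);v,u=np.mgrid[:n,:n]-n//2;best=(1e9,)
    for t in np.arange(-1.5,1.5,.01):     # t ccw of X
        d=u*np.cos(t)+v*np.sin(t)*-1      # distance across line of direction (up cos t, left sin t)
        d=u*np.cos(t)-v*np.sin(t);rr=np.hypot(u,v)<45
        for o in range(-8,9,2):
            k=abs(d-o)<8;score=p[rr&k].mean()-p[rr&~k].mean()
            if score<best[0]:best=(score,t,o)
    return np.round(best,3)
if __name__=="__main__":
    T=[]
    for n in sys.argv[1:]:
        c=load(n);print(n,"L",angle(c,L),"R",angle(c,Rr));T.append(np.hstack([cv2.resize(patch(c,q),(200,200)) for q in(L,Rr)]))
E
python3 ang.py h1 h2 k1 k2
```

```text
time: 20.05
ee_pos: [0.4742, -0.1807, 0.2606]
eef_rot: [0.992, 0.129, -0.0, 0.0]
ft_force: [0.7, 0.3, -0.4]
width: 0.0156
grip_force: 35.0
t20.05 pos [ 0.4742 -0.1807  0.2606] ytool yaw -1.313 z [-0. -0. -1.] F [ 0.7  0.3 -0.4] T [0.09 0.11 0.06] q [-0.14  0.05  0.43  1.76 -0.02  1.33 -1.02] w 0.0156 g 35.0
Ttool [ 0.111 -0.089 -0.064] Ftool [ 0.74 -0.13  0.44]
h1 L [-32.348   0.36   -6.   ] R [-37.109   0.22    2.   ]
h2 L [-52.317   0.37   -6.   ] R [-22.343   0.22   -2.   ]
k1 L [-57.411  -0.73    0.   ] R [-22.135   0.23   -4.   ]
k2 L [-57.173  -0.73    0.   ] R [-50.643  -1.      2.   ]
```

Slot angles are now L -0.73 (turned 1.10 rad) and R -1.00 (turned 1.22 rad). The right screw's stop torque is clean. I'll re-engage the left to confirm its stop.

```bash
python3 jog.py '[{"pos": [0.02, -0.02, 0], "twist": 0.12, "aperture": 0}, {"pos": [0.04, -0.04, 0], "twist": 0.25, "aperture": 0}, {"pos": [0.06, -0.06, 0], "twist": 0.38, "aperture": 0}, {"pos": [0.08, -0.085, 0], "twist": 0.5, "aperture": 0}, {"pos": [0.092, -0.0974, 0], "twist": 0.63, "aperture": 0}, {"pos": [0.092, -0.0974, 0], "twist": 0.745, "aperture": 0}, {"pos": [0.092, -0.0974, 0], "twist": 0.745, "aperture": 0}, {"pos": [0.092, -0.0974, 0], "twist": 0.745, "aperture": 0}, {"pos": [0.092, -0.0974, 0], "twist": 0.745, "aperture": 0}]'; python3 st.py
```

```text
time: 21.0
ee_pos: [0.5381, -0.063, 0.2608]
eef_rot: [0.971, -0.239, 0.0, -0.0]
ft_force: [0.5, -0.2, -0.9]
width: 0.0159
grip_force: 35.0
t21.00 pos [ 0.5381 -0.063   0.2608] ytool yaw -2.054 z [ 0. -0. -1.] F [ 0.5 -0.2 -0.9] T [0.09 0.1  0.01] q [-0.3   0.14  0.37  1.68 -0.05  1.34 -1.98] w 0.0159 g 35.0
Ttool [ 0.034 -0.131 -0.014] Ftool [0.51 0.   0.86]
```

```bash
python3 jog.py '[{"pos": [0.0008, -0.0005, 0.005], "aperture": 0}, {"pos": [0.0008, -0.0005, 0.009], "aperture": 0}, {"pos": [0.0008, -0.0005, 0.011], "aperture": 0}, {"pos": [0.0008, -0.0005, 0.0125], "aperture": 0}, {"pos": [0.0008, -0.0005, 0.014], "aperture": 0}, {"pos": [0.0008, -0.0005, 0.0155], "aperture": 0}, {"pos": [0.0008, -0.0005, 0.0155], "aperture": 0}]'; python3 st.py; python3 jog.py '[{"pos": [0, 0, 0.0008], "aperture": 0}, {"pos": [0, 0, 0.0015], "aperture": 0}, {"pos": [0, 0, 0.0015], "aperture": 0}]'; python3 st.py
```

```text
time: 21.7
ee_pos: [0.5391, -0.0629, 0.2452]
eef_rot: [0.971, -0.24, 0.0, 0.0]
ft_force: [-1.5, -3.9, -0.9]
width: 0.0159
grip_force: 35.0
t21.70 pos [ 0.5391 -0.0629  0.2452] ytool yaw -2.055 z [ 0.    -0.001 -1.   ] F [-1.5 -3.9 -0.9] T [-0.95  0.54  0.04] q [-0.3   0.15  0.37  1.7  -0.05  1.31 -1.98] w 0.0159 g 35.0
Ttool [-1.098 -0.036 -0.045] Ftool [0.53 4.17 0.95]
time: 22.0
ee_pos: [0.5393, -0.0629, 0.2446]
eef_rot: [0.971, -0.24, 0.001, 0.0]
ft_force: [-3.1, -3.0, 6.5]
width: 0.0154
grip_force: 35.0
t22.00 pos [ 0.5393 -0.0629  0.2446] ytool yaw -2.055 z [ 0.001 -0.    -1.   ] F [-3.1 -3.   6.5] T [-1.17  1.11 -0.01] q [-0.3   0.15  0.37  1.7  -0.05  1.3  -1.98] w 0.0154 g 35.0
Ttool [-1.553 -0.433  0.008] Ftool [-1.33  4.1  -6.51]
```

```bash
python3 jog.py '[{"pos": [0, 0.001, 0], "aperture": 0}, {"pos": [0, 0.001, 0], "twist": 0.1, "aperture": 0}, {"pos": [0, 0.001, 0], "twist": 0.15, "aperture": 0}, {"pos": [0, 0.001, 0], "twist": 0.15, "aperture": 0}]'; python3 st.py|tail -1; python3 jog.py '[{"twist": 0.08, "aperture": 0}, {"twist": 0.08, "aperture": 0}]'; python3 st.py|tail -1
```

```text
time: 22.4
ee_pos: [0.5389, -0.0633, 0.2444]
eef_rot: [0.95, -0.313, 0.0, -0.0]
ft_force: [-2.3, -3.2, 5.8]
width: 0.0155
grip_force: 35.0
Ttool [-1.119 -0.223 -0.044] Ftool [ 0.09  3.91 -5.82]
time: 22.6
ee_pos: [0.5389, -0.0632, 0.2444]
eef_rot: [0.937, -0.351, 0.0, -0.0]
ft_force: [-1.9, -3.5, 6.1]
width: 0.0159
grip_force: 35.0
Ttool [-1.171 -0.23  -0.102] Ftool [ 0.88  3.88 -6.06]
```

```bash
python3 jog.py '[{"twist": 0.05, "aperture": 0}, {"twist": 0.05, "aperture": 0}, {"twist": 0.05, "aperture": 0}]'; python3 st.py
```

```text
time: 22.9
ee_pos: [0.539, -0.0631, 0.2445]
eef_rot: [0.928, -0.373, 0.0, -0.0]
ft_force: [-2.3, -3.1, 5.3]
width: 0.0155
grip_force: 35.1
t22.90 pos [ 0.539  -0.0631  0.2445] ytool yaw -2.334 z [ 0.001  0.    -1.   ] F [-2.3 -3.1  5.3] T [-0.75  0.87  0.31] q [-0.32  0.15  0.39  1.7  -0.06  1.3  -2.25] w 0.0155 g 35.1
Ttool [-1.141 -0.115 -0.31 ] Ftool [ 0.54  3.83 -5.27]
```

The left screw reached 0.31 N m at the same angle as before, so its stop is confirmed. I'll withdraw and return the key.

```bash
python3 jog.py '[{"twist": -0.08, "aperture": 0}, {"twist": -0.08, "aperture": 0}, {"pos": [0, 0, -0.01], "twist": -0.08, "aperture": 0}, {"pos": [0, 0, -0.018], "twist": -0.08, "aperture": 0}, {"pos": [0, 0, -0.018], "twist": -0.08, "aperture": 0}]'>/dev/null
python3 - <<'E'
from h import *;from bench import r
s=r.read_state();M=R.from_quat(s["eef_rot"]).as_matrix();print(s["ee_pos"],M.T@(np.array([.5031,.2789,.262])-s["ee_pos"]),"turn",-(-1.73-np.arctan2(M[1,1],M[0,1])))
E
```

```text
[ 0.53952795 -0.06268865  0.26336794] [-0.24402766 -0.24178456  0.00155038] turn -0.524556682666947
```

```bash
python3 jog.py '[{"pos": [-0.015, -0.015, 0], "aperture": 0}, {"pos": [-0.04, -0.04, 0], "twist": -0.1, "aperture": 0}, {"pos": [-0.07, -0.07, 0], "twist": -0.2, "aperture": 0}, {"pos": [-0.1, -0.1, 0], "twist": -0.3, "aperture": 0}, {"pos": [-0.13, -0.13, 0], "twist": -0.4, "aperture": 0}, {"pos": [-0.16, -0.16, 0], "twist": -0.524, "aperture": 0}, {"pos": [-0.19, -0.19, 0], "twist": -0.524, "aperture": 0}, {"pos": [-0.22, -0.22, 0], "twist": -0.524, "aperture": 0}, {"pos": [-0.244, -0.242, 0], "twist": -0.524, "aperture": 0}, {"pos": [-0.244, -0.242, 0], "twist": -0.524, "aperture": 0}, {"pos": [-0.244, -0.242, 0], "twist": -0.524, "aperture": 0}, {"pos": [-0.244, -0.242, 0], "twist": -0.524, "aperture": 0}]'>/dev/null
python3 jog.py '[{"pos": [0, 0, 0.04], "aperture": 0}, {"pos": [0, 0, 0.08], "aperture": 0}, {"pos": [0, 0, 0.08], "aperture": 0}, {"pos": [0, 0, 0.08], "aperture": 0}]' >/dev/null
python3 st.py; python3 -c "
from h import *;from bench import r
o=np.zeros((600,800,3),np.uint8)
c=r.camera('side')['img'][:,:,::-1];d=r.camera('scene')['img'][:,:,::-1];s=r.read_state();M=R.from_quat(s['eef_rot']).as_matrix()
for n in('side','scene'):
    q=r.camera(n);print(n,'tip',proj(q,s['ee_pos']+M@[.001,0,.0946]),'collar',proj(q,s['ee_pos']+M@[.001,0,.0366]),'hole',proj(q,[.504,.2777,.07]))
o[:300,:400]=cv2.resize(c[110:185,240:340],(400,300),interpolation=cv2.INTER_CUBIC)
o[:300,400:]=cv2.resize(d[110:185,300:400],(400,300),interpolation=cv2.INTER_CUBIC)
w=snap(r,'z1')['img'][:,:,::-1]
o[300:]=cv2.resize(w[100:250,126:526],(800,300),interpolation=cv2.INTER_CUBIC)
cv2.imwrite('pics/c8.png',cv2.convertScaleAbs(o,alpha=1.3))"
```

```text
t25.00 pos [0.503  0.2776 0.1827] ytool yaw -1.733 z [-0. -0. -1.] F [0.8 1.3 0.9] T [ 0.02  0.09 -0.02] q [-0.66  0.26  0.09  1.69 -0.03  1.2  -2.3 ] w 0.0159 g 35.0
Ttool [ 0.006 -0.094  0.018] Ftool [ 0.57 -1.4  -0.89]
side tip [277.46544879 152.99571075] collar [276.07771441 137.2519428 ] hole [277.55785699 158.36818787]
scene tip [345.6934424  151.35107484] collar [346.85977704 138.72367669] hole [344.8673951  155.48492677]
```

View pics/c8.png

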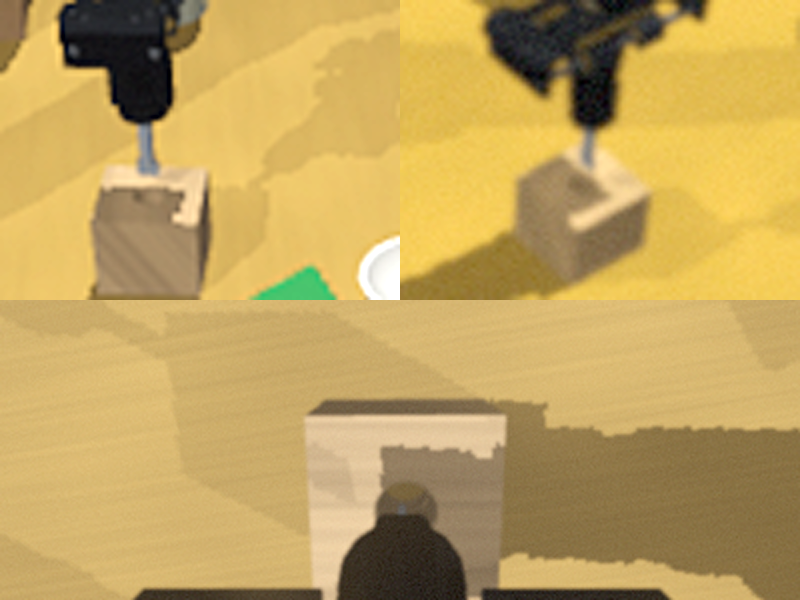

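The blade tip sits over the hole and the key hangs straight: in side it is seen at (277,153) against a predicted (277.5,153). Lowering now.

```bash
python3 jog.py '[{"pos": [0, 0, 0.02], "aperture": 0}, {"pos": [0, 0, 0.04], "aperture": 0}, {"pos": [0, 0, 0.06], "aperture": 0}, {"pos": [0, 0, 0.07], "aperture": 0}, {"pos": [0, 0, 0.07], "aperture": 0}]' >/dev/null;python3 st.py; python3 jog.py '[{"pos": [0, 0, 0.003], "aperture": 0}, {"pos": [0, 0, 0.0055], "aperture": 0}, {"pos": [0, 0, 0.0055], "aperture": 0}]'>/dev/null; python3 st.py
```

```text
t25.75 pos [0.5022 0.2783 0.1111] ytool yaw -1.731 z [-0.001 -0.001 -1.   ] F [-0.2  0.  -1.5] T [0.01 0.13 0.01] q [-0.66  0.33  0.09  1.76 -0.03  1.06 -2.29] w 0.0157 g 35.0
Ttool [-0.009 -0.135 -0.014] Ftool [-0.22 -0.01  1.5 ]
t26.05 pos [0.5028 0.2786 0.1067] ytool yaw -1.731 z [ 0.001  0.    -1.   ] F [ 0.7  0.4 -1.2] T [0.1  0.18 0.08] q [-0.66  0.34  0.09  1.76 -0.03  1.04 -2.29] w 0.0156 g 35.0
Ttool [ 0.072 -0.194 -0.076] Ftool [ 0.65 -0.48  1.17]
```

```bash
python3 jog.py '[{"pos": [0, 0, 0.0008], "aperture": 0}, {"pos": [0, 0, 0.0008], "aperture": 0}]'>/dev/null; python3 st.py; python3 jog.py '[{"pos": [0, 0, 0.0008], "aperture": 0}, {"pos": [0, 0, 0.0008], "aperture": 0}]'>/dev/null; python3 st.py
```

```text
t26.25 pos [0.5028 0.2787 0.1065] ytool yaw -1.731 z [ 0.001  0.001 -1.   ] F [-1.7 -1.5  5.2] T [-0.28  0.66 -0.  ] q [-0.66  0.34  0.09  1.76 -0.03  1.04 -2.29] w 0.0158 g 35.0
Ttool [-0.385 -0.604  0.001] Ftool [-1.42  1.74 -5.2 ]
t26.45 pos [0.5029 0.2787 0.1065] ytool yaw -1.731 z [ 0.001  0.001 -1.   ] F [-5.  -3.  13.2] T [-0.65  1.36  0.04] q [-0.66  0.34  0.09  1.76 -0.03  1.04 -2.29] w 0.0153 g 35.0
Ttool [-0.859 -1.239 -0.036] Ftool [ -4.47   3.77 -13.21]
```

The collar is seated. I'll ease the pressure, open gently, rise and check.

```bash
python3 jog.py '[{"pos": [0, 0, -0.0012], "aperture": 0}, {"pos": [0, 0, -0.0012], "aperture": 0.03}, {"pos": [0, 0, -0.0012], "aperture": 0.06}, {"pos": [0, 0, -0.0012], "aperture": 0.087}, {"pos": [0, 0, -0.0012], "aperture": 0.087}, {"pos": [0, 0, -0.0012], "aperture": 0.087}, {"pos": [0, 0, -0.0012], "aperture": 0.087}, {"pos": [0, 0, -0.0012], "aperture": 0.087}, {"pos": [0, 0, -0.0012], "aperture": 0.087}, {"pos": [0, 0, -0.0012], "aperture": 0.087}, {"pos": [0, 0, -0.0012], "aperture": 0.087}, {"pos": [0, 0, -0.0012], "aperture": 0.087}]'
python3 jog.py '[{"pos": [0, 0, -0.02], "aperture": 0.087}, {"pos": [0, 0, -0.05], "aperture": 0.087}, {"pos": [0, 0, -0.09], "aperture": 0.087}, {"pos": [0, 0, -0.13], "aperture": 0.087}, {"pos": [0, 0, -0.13], "aperture": 0.087}]'
python3 jog.py '[{"pos": [-0.04, 0, 0], "aperture": 0.087}, {"pos": [-0.08, 0, 0], "aperture": 0.087}, {"pos": [-0.1, 0, 0], "aperture": 0.087}, {"pos": [-0.1, 0, 0], "aperture": 0.087}, {"pos": [-0.1, 0, 0], "aperture": 0.087}]'
python3 - <<'E'
from h import *;from bench import r
c=snap(r,"e1");q=r.camera("side");cv2.imwrite("pics/e1s.png",q["img"][:,:,::-1])
b=load("w1")
# dark-blob (key) and compare with start via side camera
i0=cv2.imread("pics/side0.png");i1=cv2.imread("pics/e1s.png")
for im in(i0,i1):
    g=im[140:165,262:295].max(2)<60;n,l,st,ct=cv2.connectedComponentsWithStats(g.astype(np.uint8));k=1+st[1:,4].argmax();print(st[k],ct[k]+[262,140])
g=(c["img"].max(2)<75).astype(np.uint8);g[235:]=0
n,l,st,ct=cv2.connectedComponentsWithStats(g);k=1+st[1:,4].argmax();print("wrist blob",st[k],ct[k],"pred",proj(c,[.504,.2777,.1]),proj(c,[.504,.2777,.124]))
E
```

```text
time: 27.65
ee_pos: [0.5026, 0.2785, 0.1059]
eef_rot: [0.997, -0.08, 0.0, -0.0]
ft_force: [-0.1, -0.6, 0.3]
width: 0.0856
grip_force: 0.0
time: 28.15
ee_pos: [0.5047, 0.2798, 0.2419]
eef_rot: [0.997, -0.08, 0.004, -0.003]
ft_force: [0.2, 0.6, -0.6]
width: 0.0874
grip_force: 0.0
time: 28.65
ee_pos: [0.4041, 0.2944, 0.2359]
eef_rot: [0.997, -0.08, 0.0, -0.0]
ft_force: [0.2, 0.5, -0.7]
width: 0.0869
grip_force: 0.0
[  7   4  16  17 232] [276.53017241 151.44827586]
[  7   4  16  17 231] [276.56709957 151.43722944]
wrist blob [ 610    0   30   77 1789] [627.32420347  33.65399665] pred [327.5688195   85.43430985] [327.68505697  82.40504508]
```

The key looks exactly as it did at the start. One last look at the slots before handing in.

```bash
python3 jog.py '[{"pos": [0, 0.02, -0.025], "aperture": 0.087}, {"pos": [0, 0.06, -0.025], "twist": -0.1, "aperture": 0.087}, {"pos": [0.02, 0.1, -0.025], "twist": -0.2, "aperture": 0.087}, {"pos": [0.04, 0.14, -0.025], "twist": -0.3, "aperture": 0.087}, {"pos": [0.06, 0.18, -0.025], "twist": -0.42, "aperture": 0.087}, {"pos": [0.08, 0.22, -0.025], "twist": -0.42, "aperture": 0.087}, {"pos": [0.1, 0.26, -0.025], "twist": -0.42, "aperture": 0.087}, {"pos": [0.12, 0.3, -0.025], "twist": -0.42, "aperture": 0.087}, {"pos": [0.13, 0.34, -0.025], "twist": -0.42, "aperture": 0.087}, {"pos": [0.13, 0.38, -0.025], "twist": -0.42, "aperture": 0.087}, {"pos": [0.13, 0.404, -0.025], "twist": -0.42, "aperture": 0.087}, {"pos": [0.13, 0.404, -0.025], "twist": -0.42, "aperture": 0.087}]'
python3 jog.py '[{"aperture": 0.087}, {"aperture": 0.087}, {"aperture": 0.087}]' >/dev/null
python3 -c "
from h import *;from bench import r
snap(r,'k3')"; python3 ang.py k2 k3
```

```text
time: 29.95
ee_pos: [0.4671, -0.13, 0.2609]
eef_rot: [0.992, 0.126, -0.0, 0.001]
ft_force: [0.8, 0.4, -1.1]
width: 0.0871
grip_force: 0.0
k2 L [-57.173  -0.73    0.   ] R [-50.643  -1.      2.   ]
k3 L [-55.724  -0.74    2.   ] R [-46.515  -1.01    2.   ]
```

```bash
python3 -c "
from bench import r
print(r.close_job())"
```

```text
the job is handed in; nothing more can be done
None
```

I turned both screws clockwise to their stops with the key, put the key back fully down in its stand, let go and handed the job in at about 30 s; the hand-in gave no verdict.

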